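Put the flat scraper away in its slotted rack

TASK

Lift the pewter weight off the slotted scraper rack and stand it upright on the middle of the round cork pad. Then take the orange-handled scraper out of its small dark rest and slide it blade-down into the rack slot the weight was covering until it is fully home, and last push the blue-tabbed keeper bar all the way in over the scrapers' shoulders. Leave the two black-handled scrapers in their slots and do not disturb anything else on the shelf.

Things in the scene. Friction and masses are not known exactly. Their poses are not given: they have to be found in the camera images.
- scraper: orange-handled flat steel scraper to put away: blade 80 mm wide (x), 4 thick (y), 58 high; block handle centred on its top edge, 36 (x) by 16 (y), from 58 to 92 mm height, leaving 22 mm bare blade shoulders either side. Both ways round alike. Origin: middle of the blade's bottom edge; z up through the handle. Starts upright in the rest, bottom edge 6 mm above the table.
- rack: fixed brown wooden block, 120 mm (x) by 172 (y), deck 50 mm above the table. Three blind slots at 56 mm pitch in y, each running along x: 94 mm long, 7.5 wide, 3 mm chamfer, 40 deep. Seated scraper: origin at 10 mm, shoulders 68, handle top 102 mm above the table. Origin: centre of underside; -x is the keeper's side, towards the robot.
- slot_left (a point): centre of the mouth of the rack's +y slot, on the deck (50 mm above the table); axes as the rack's
- slot_mid (a point): centre of the mouth of the rack's middle slot, on the deck; axes as the rack's
- slot_right (a point): centre of the mouth of the rack's -y slot, on the deck; axes as the rack's
- keeper (a joint): sliding keeper bar of the rack, m: 0 = all the way in, grows to 0.035 as it slides out to rack -x; starts out. Aluminium bar, 196 mm along rack y, 14 mm in x, 72 to 82 mm above the table (4 mm over a seated blade's shoulder); when in, it covers rack x -42 to -28 mm. Takes 2 to 5 N, stays where left; push it with closed fingers.
- keeper_tab (a point): middle of the front (local -x) face of the keeper's upright blue tab, 97 mm above the table; tab is 50 mm wide (y), 6 mm thick, from 82 to 112 mm above the table, its front face flush with the bar's. Moves with the keeper; push it along the rack's +x.
- weight: dark grey pewter weight of about 0.4 kg: disc 44 mm diameter, 30 mm high, with a knob 20 mm diameter from 32 to 60 mm height to grip it by. Origin: centre of its underside. It starts standing on the rack's deck over the one free slot.
- pad: fixed round cork pad, 72 mm diameter, 5 mm thick; origin at the centre of its underside on the table
- rest: small fixed dark wooden rest block, 110 mm (local x) by 44 mm (local y) by 24 mm high, with one slot along x, 86 mm long, 7 mm wide, 18 mm deep, in which the orange scraper stands. Origin: centre of the underside.
- scraper_a: black-handled scraper already in a rack slot, leave alone: same shape and size and origin as the orange one
- scraper_b: second black-handled scraper already in a rack slot, leave alone: same shape, size and origin
- bocal: curved copper bocal tube lying on the table, about 270 mm long and 110 mm across, 16 mm high; leave alone. Origin near its middle, on the table
- cone: grey plastic sizing cone standing upright, 36 mm diameter at the foot, 85 mm high; leave alone. Origin: centre of its underside
- nipple_a: small brass vent nipple standing upright, 18 mm diameter, 24 mm high; leave alone. Origin: centre of its underside
- nipple_b: second brass vent nipple, same size; leave alone. Origin: centre of its underside
Things that resemble listed ones, but are neither listed nor needed, are in the scene too. What is shaped like the rack but purple is not meant.

How it is judged:
By the outcome, as a careful person would: the job done as asked, in the order asked, and still so for the second after the job is handed in, with the robot touching nothing.
It also fails if it takes over 62 s, if anything falls off the work surface, if the arm or the gripper's body presses on something with over 40 N, if the wrist force passes 120 N, or if a joint passes its speed limit or range.

ROBOT

A 7-joint arm with a two-finger parallel gripper is mounted at the origin on the work surface. World frame = base frame: x ahead of the robot, y to its left, z up, the work surface at z = 0. Lengths are in mm, angles in rad, forces in N, time in s.
With the tool pointing down it reaches from about 400 to 875 mm from the base axis. Payload 4.4 kg.
Tool frame: the origin (TCP) lies midway between the tips of the shut fingers; the grasp point (between the pads) lies 19 mm behind it; z points along the fingers, y is the line along which they close (so a half turn about z gives the same grasp; the last joint's range is limited). The gripper opens to 85 mm and grips with 20 to 120 N. Pads are 22 mm wide; open, the fingers measure 114 mm over their backs; the gripper's body (76 mm by 85 mm) begins 54 mm behind the grasp point. The pads swing forward as they close: fully open they stand 13 mm farther back than shut.
Start: joints at [1.038, 0.628, 0.038, 1.517, -0.027, 0.996, -0.02], TCP at [292.548, -580.459, 231.313] pointing down, gripper open.
Joint ranges: [-3.06, 3.06], [-0.37, 2.12], [-1.25, 1.32], [0.18, 2.47], [-1.1, 4.24], [0.23, 1.98], [-2.94, 2.94]. Speed limits (rad/s): [2.57, 2.57, 3.14, 3.14, 3.14, 3.14, 3.14].

INTERFACE

Orientations are given as [roll, pitch, yaw] about the fixed x, y, z axes, in that order (R = Rz(yaw) Ry(pitch) Rx(roll)).
In Python, from cell import telemetry, eyes, ctrl, finder gives the robot as it stands.
- The arm moves only by the tool move_arm, never from a script. Its argument "steps" is a list of rows, each a list of 7 numbers: the turn, a rotation vector about the world's x, y, z in degrees, then the shift along the world's x, y, z in m, then the finger opening in m, from 0 to 0.0854. A call has 1 to 5 rows; each row shifts and turns the commanded pose from where the row before left it; what a row does not reach is not made up. A row lasts 1/10 s, in which the tool goes at most 50 mm and 8.59 degrees, less where a joint would pass 70% of its speed; a pose out of reach is approached as far as the arm can. A call with a gripper value outside its range is refused whole. The fingers move at their own pace and stop on an object; the grip force is fixed at half the most. Time passes only in rows, so rows that do not move let the fingers close. It gives the time, the measured TCP pose, the force, the opening and the grip force at its end, in the units of the state.
- telemetry.read_state(): the state, without advancing time (a new reading comes with each control period).
- eyes.get_image(name): name is "scene" or "top" or "wrist"; returns (picture, depth): 384x512x3 uint8, blue, green, red; 384x512 float32, mm along the optical axis (not along the pixel's ray), 0 where there is no reading.
- eyes.calibration(name): a dict with "fx", "fy", "cx", "cy" (pixels), "position" and "attitude" of the camera in the world. Camera axes: x right, y down, z forward; pixel columns grow to the right and rows downward; lengths in mm; the calibration is good to about 2 mm. A picture is of the moment at which its call begins: read the wrist's pose just before it. calibration takes no time and is no camera call; for the wrist camera it gives the pose at the moment of the call.
- ctrl.finish_job(): hands the job in; it is judged then, once.
Trained networks look in the newest picture that a camera, given by its name, has taken for a name from the list of things; names that differ only in an ending like _2 or _b are one class to them, and where a whole thing is asked for, a point or a joint stands for the part that bears it (a point fixed in the world has none). Each returns a list of dicts, best first, with "confidence" (0 to 1); they miss things now and then, are a little off and sometimes report something else, mostly with a low value. They report only what shows in the picture. A call takes as long as a camera call. They do not tell look-alikes from the thing itself.
- finder.boxes_of(camera, name): "location" ([x, y, z] in mm, in the coordinates of the camera as it stood for that picture, good to about 4 mm: the middle of the surface that is visible of it).
- finder.cut_out(camera, name): "mask" (384x512 bool, what is visible of it).
- finder.pinpoint(camera, name): "location" ([x, y, z] in mm, in the coordinates of the camera as it stood for that picture, good to about 4 mm: a listed point, or the origin of a listed thing).
The state is a dict: "clock": time; "qpos": joint angles; "qd": joint speeds; "tau": joint torques, N m; "eef_pos": TCP position; "tool_rot": TCP orientation; "force": force on the tool from outside, world axes, zero at the start; "torque": the same for the moment, N m; "width": finger opening in mm; "gripper_force": force on a finger pad.
Only numpy, scipy, OpenCV 4.12 (cv2) and the standard library are available. Lean on these libraries where they do the work, as an engineer would, in place of code of your own. Each camera call takes 0.05 s, during which the arm holds its last target. There are 200 camera calls.

## Working session

There is one attempt and no reset: what is moved stays moved. The work goes in short steps, Python scripts to look and compute and a tool call to move; the robot and the scene stay as the last step left them, time stands still between calls to the robot, and variables do not carry over. Pictures are saved under pics/ and viewed, at most 10 in all, crops included, and the job is handed in when it is done.

Besides the shell and the picture viewer there is one more tool, called after "Request:" by a JSON object that holds its "method" and its "body". move_arm: Moves the arm, as the interface text tells. Its arguments: {"type":"object","properties":{"steps":{"type":"array"}},"required":["steps"]}

```bash
mkdir -p pics; ls; cat > h.py <<'E'
import numpy as np, cv2
from scipy.spatial.transform import Rotation as Ro
from cell import telemetry, eyes, ctrl, finder
def pose(c):
    a=np.array(c["attitude"],float)
    R=a if a.shape==(3,3) else (Ro.from_quat(a).as_matrix() if a.size==4 else Ro.from_euler('xyz',a).as_matrix())
    return R,np.array(c["position"],float)
def w(c,p):
    R,t=pose(c); return R@np.array(p)+t
def cloud(c,d):
    v,u=np.indices(d.shape); P=np.stack([(u-c["cx"])/c["fx"]*d,(v-c["cy"])/c["fy"]*d,d],-1)
    R,t=pose(c); return P@R.T+t
E
python3 - <<'E'
from h import *
print(telemetry.read_state())
for n in("scene","top"):
    c=eyes.calibration(n);print(n,c)
    im,d=eyes.get_image(n);cv2.imwrite(f"pics/{n}0.png",im)
    np.save(f"{n}0.npy",cloud(c,d))
    for k in "scraper rack slot_left slot_mid slot_right keeper_tab weight pad rest".split():
        print(k,[(np.round(w(c,o["location"])).tolist(),round(o["confidence"],2)) for o in finder.pinpoint(n,k)])
E
```

```text
pics
{'clock': 0.0, 'qpos': array([ 1.03821804,  0.62937486,  0.03843358,  1.5183566 , -0.02701009,
        0.99630943, -0.01998975]), 'qd': array([ 1.58902362e-03,  9.66434522e-04,  7.68092256e-04,  8.94245355e-05,
       -2.05185833e-04,  7.76919035e-04, -1.89040652e-04]), 'tau': array([ 8.67420677e-04, -5.63408911e+01,  1.22718751e+00, -1.93443060e+01,
        1.11313883e-02,  1.05447922e-02, -1.72311462e-05]), 'eef_pos': array([ 292.25863144, -579.88907566,  230.37396795]), 'tool_rot': array([-3.13966215e+00,  1.34723138e-05,  4.66790086e-01]), 'force': array([-0.16967204,  0.22226163,  0.3841119 ]), 'torque': array([-0.00618373,  0.02435044, -0.04500389]), 'gripper_force': 0.0, 'width': 85.25499658441882}
scene {'fx': 464.7451198902511, 'fy': 464.7451198902511, 'cx': 255.06446042846144, 'cy': 194.70622150019582, 'position': array([1054.58812633, -346.29004334, 1037.21241764]), 'attitude': array([-2.58633668, -0.00666056,  0.94449766])}
scraper [([605.0, 42.0, 9.0], 0.77), ([441.0, 297.0, 2.0], 0.6), ([593.0, -65.0, 12.0], 0.59), ([600.0, -73.0, 54.0], 0.29)]
rack [([601.0, -14.0
[... 675 characters left out ...]
6297, 822.35844866]), 'attitude': array([-2.92592869e+00,  1.94147604e-03, -1.66158425e+00])}
scraper [([446.0, 296.0, 6.0], 0.78), ([601.0, -65.0, 10.0], 0.72), ([607.0, 42.0, 11.0], 0.51)]
rack [([366.0, -47.0, 1.0], 0.92), ([607.0, -15.0, -1.0], 0.78)]
slot_left [([604.0, 44.0, 49.0], 0.77), ([364.0, 5.0, 50.0], 0.69), ([608.0, 42.0, 9.0], 0.61)]
slot_mid [([602.0, -13.0, 51.0], 0.98), ([367.0, -56.0, 53.0], 0.84)]
slot_right [([601.0, -65.0, 50.0], 0.85), ([364.0, -106.0, 49.0], 0.6)]
keeper_tab [([320.0, -52.0, 92.0], 0.9), ([536.0, -8.0, 98.0], 0.84)]
weight [([603.0, -13.0, 50.0], 0.61)]
pad [([493.0, -315.0, 3.0], 0.73)]
rest [([448.0, 299.0, 3.0], 0.94), ([605.0, -13.0, 2.0], 0.42)]
```

View pics/top0.png

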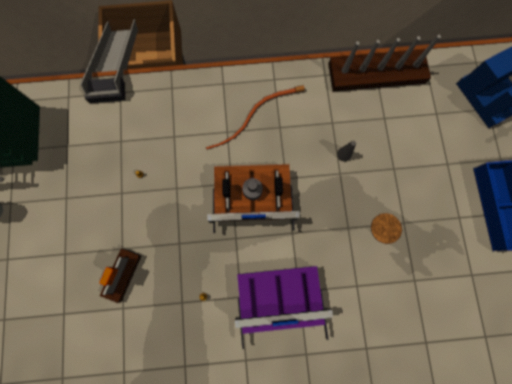

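View pics/scene0.png

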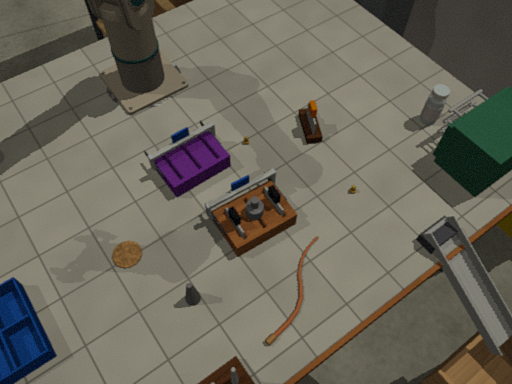

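The top picture shows the brown rack at (252,190) with the weight on the middle slot, and the purple decoy below it. The pad is at (386,228) and the rest with the orange handle at (120,275). The scene picture shows the same arrangement.

```bash
python3 - <<'E'
from h import *
for n in("top","scene"):
    P=np.load(f"{n}0.npy");im=cv2.imread(f"pics/{n}0.png");hsv=cv2.cvtColor(im,cv2.COLOR_BGR2HSV)
    def rep(k,m,rect=True):
        q=P[m]; 
        if len(q)<4: print(n,k,len(q));return
        r=cv2.minAreaRect(q[:,:2].astype(np.float32)) 
        print(n,k,len(q),"med",np.median(q,0).round(1),"rect",np.round(r[0],1),np.round(r[1],1),round(r[2],1))
    X,Y,Z=P[...,0],P[...,1],P[...,2]
    near=lambda x,y,r:np.hypot(X-x,Y-y)<r
    rep("deck",near(603,-13,125)&(abs(Z-50)<4))
    rep("knobtop",near(603,-13,25)&(Z>104))
    rep("black handles L",near(604,43,26)&(Z>95))
    rep("black handles R",near(602,-69,26)&(Z>95))
    rep("bar",near(540,-10,110)&(abs(Z-80)<6)&(X<560))
    rep("tab",near(540,-10,50)&(Z>104)&(X<560))
    rep("orange top",near(446,297,50)&(Z>93))
    rep("rest top",near(446,297,70)&(abs(Z-24)<4))
    rep("pad",near(493,-315,50)&(hsv[...,1]>110)&(Z<14)&(Z>-5))
E
```

```text
top deck 2809 med [606.  -16.2  50.6] rect [589.8 -14.5] [181.7 148.6] 87.0
top knobtop 73 med [602.9 -13.7 111. ] rect [603.  -13.4] [16.7 19.5] 84.9
top black handles L 132 med [606.3  42.  102.3] rect [606.8  42.2] [15.  34.8] 85.7
top black handles R 132 med [598.9 -69.  102.5] rect [600.5 -69.2] [15.  36.6] 83.6
top bar 529 med [542.5 -12.8  82.7] rect [542.7 -10. ] [195.6  14.5] 86.6
top tab 84 med [538.2  -7.4 112.3] rect [538.   -9.5] [48.8  5.9] 84.9
top orange top 153 med [446.6 294.5  98. ] rect [446.4 295.9] [16.3 36. ] 62.8
top rest top 680 med [443.3 289.   24.5] rect [446.  295.8] [ 45.4 110.7] 63.6
top pad 756 med [ 495.4 -315.8    5.9] rect [ 496.1 -315.9] [70.9 69.9] 82.9
scene deck 2226 med [614.8 -25.5  50.3] rect [599.7 -12.4] [195.4 129.8] 87.1
scene knobtop 61 med [603.2 -13.5 109.7] rect [602.4 -13.1] [16.3 22.1] 54.3
scene black handles L 97 med [608.4  41.5 101.7] rect [606.3  42.6] [16.8 35.8] 86.8
scene black handles R 107 med [600.6 -69.6 101.9] rect [599.4 -68.5] [16.6 36.5] 87.1
scene bar 468 med [543.1 -15.3  81.9] rect [541.7  -8.8] [196.3  17. ] 86.3
scene tab 80 med [538.5 -10.2 111.4] rect [538.2  -8.6] [50.5  7.5] 88.1
scene orange top 68 med [447.4 295.4  98.3] rect [445.9 296.4] [15.  36.9] 63.3
scene rest top 318 med [456.9 288.9  24.1] rect [445.7 297.3] [ 45.6 113.1] 63.5
scene pad 615 med [ 495.6 -316.8    5.6] rect [ 495.1 -316. ] [68.8 68.8] 48.9
```

Request:
{"method": "move_arm", "body": {"steps": [[0,0,4,0.0207,0.0378,0,0.05],[0,0,4,0.0207,0.0378,0,0.05],[0,0,4,0.0207,0.0378,0,0.05],[0,0,4,0.0207,0.0378,0,0.05],[0,0,4,0.0207,0.0378,0,0.05]]}}

```text
clock: 1.5
eef_pos: [396.7, -390.0, 231.5]
tool_rot: [3.141, -0.0, 0.819]
force: [1.0, 0.2, -0.3]
width: 49.9
gripper_force: 0.0
```

Request:
{"method": "move_arm", "body": {"steps": [[0,0,4,0.0207,0.0378,0,0.05],[0,0,4,0.0207,0.0378,0,0.05],[0,0,4,0.0207,0.0378,0,0.05],[0,0,4,0.0207,0.0378,0,0.05],[0,0,4,0.0207,0.0378,0,0.05]]}}

```text
clock: 2.0
eef_pos: [500.3, -201.0, 231.6]
tool_rot: [3.141, 0.0, 1.168]
force: [0.1, 0.0, -0.1]
width: 50.2
gripper_force: 0.0
```

Request:
{"method": "move_arm", "body": {"steps": [[0,0,4,0.0207,0.0378,0,0.05],[0,0,4,0.0207,0.0378,0,0.05],[0,0,4,0.0207,0.0378,0,0.05],[0,0,4,0.0207,0.0378,0,0.05],[0,0,4,0.0207,0.0378,0,0.05]]}}

```text
clock: 2.5
eef_pos: [603.8, -12.0, 231.5]
tool_rot: [3.141, 0.0, 1.517]
force: [0.9, 0.4, -0.3]
width: 49.9
gripper_force: 0.0
```

Request:
{"method": "move_arm", "body": {"steps": [[0,0,0,-0.0006,-0.0013,-0.04,0.05],[0,0,0,0,0,-0.04,0.05],[0,0,0,0,0,-0.035,0.05],[0,0,0,0,0,-0.02,0.05],[0,0,0,0,0,-0.011,0.05]]}}

```text
clock: 3.0
eef_pos: [601.3, -14.9, 83.2]
tool_rot: [-3.138, 0.0, 1.514]
force: [0.1, 0.7, -0.1]
width: 49.9
gripper_force: 0.0
```

Request:
{"method": "move_arm", "body": {"steps": [[0,0,0,0,0,0,0.0],[0,0,0,0,0,0,0.0],[0,0,0,0,0,0,0.0],[0,0,0,0,0,0,0.0],[0,0,0,0,0,0,0.0]]}}

```text
clock: 3.5
eef_pos: [603.2, -14.8, 86.4]
tool_rot: [3.14, -0.0, 1.514]
force: [-1.6, 0.1, 2.3]
width: 18.2
gripper_force: 59.1
```

Request:
{"method": "move_arm", "body": {"steps": [[0,0,0,0,0,0.01,0.0],[0,0,0,0,0,0.03,0.0],[0,0,0,0,0,0.04,0.0],[0,0,0,0,0,0.03,0.0],[0,0,0,0,0,0.01,0.0]]}}

```text
clock: 4.0
eef_pos: [604.3, -14.6, 209.2]
tool_rot: [3.135, -0.001, 1.514]
force: [1.3, 0.6, -3.9]
width: 18.2
gripper_force: 59.1
```

Request:
{"method": "move_arm", "body": {"steps": [[0,0,0,-0.006,-0.017,0,0],[0,0,0,-0.0115,-0.0325,0,0],[0,0,0,-0.014,-0.0395,0,0],[0,0,0,-0.0145,-0.041,0,0],[0,0,0,-0.0145,-0.041,0,0]]}}

```text
clock: 4.5
eef_pos: [540.3, -186.9, 204.3]
tool_rot: [-3.14, -0.0, 1.515]
force: [0.2, -0.2, -3.0]
width: 18.4
gripper_force: 59.1
```

Request:
{"method": "move_arm", "body": {"steps": [[0,0,0,-0.0145,-0.041,0,0],[0,0,0,-0.0145,-0.041,0,0],[0,0,0,-0.011,-0.031,-0.02,0],[0,0,0,-0.0061,-0.0161,-0.03,0],[0,0,0,0,0,-0.03,0]]}}

```text
clock: 5.0
eef_pos: [492.9, -319.3, 123.7]
tool_rot: [-3.14, 0.002, 1.508]
force: [0.7, 0.5, -3.0]
width: 18.2
gripper_force: 59.1
```

Request:
{"method": "move_arm", "body": {"steps": [[0,0,0,0,0,-0.03,0],[0,0,0,0,0,-0.025,0],[0,0,0,0,0,-0.01,0],[0,0,0,0,0,0,0],[0,0,0,0,0,0,0]]}}

```text
clock: 5.5
eef_pos: [496.3, -315.0, 60.9]
tool_rot: [3.141, 0.0, 1.514]
force: [0.6, 0.3, -2.5]
width: 18.2
gripper_force: 59.1
```

Request:
{"method": "move_arm", "body": {"steps": [[0,0,0,0,-0.001,-0.01,0],[0,0,0,0,0,-0.006,0],[0,0,0,0,0,-0.002,0],[0,0,0,0,0,0,0],[0,0,0,0,0,0,0]]}}

```text
clock: 6.0
eef_pos: [496.0, -315.9, 42.5]
tool_rot: [3.141, 0.0, 1.514]
force: [0.1, 0.6, -3.5]
width: 18.3
gripper_force: 59.1
```

Request:
{"method": "move_arm", "body": {"steps": [[0,0,0,0,0,-0.001,0],[0,0,0,0,0,0,0],[0,0,0,0,0,0,0]]}}

```text
clock: 6.3
eef_pos: [496.0, -315.9, 41.5]
tool_rot: [3.141, 0.0, 1.514]
force: [0.5, -0.1, -2.4]
width: 18.1
gripper_force: 59.1
```

Request:
{"method": "move_arm", "body": {"steps": [[0,0,0,0,0,-0.001,0],[0,0,0,0,0,0,0],[0,0,0,0,0,0,0]]}}

```text
clock: 6.6
eef_pos: [496.0, -316.0, 41.4]
tool_rot: [3.141, 0.001, 1.514]
force: [-1.1, 0.6, 5.4]
width: 18.2
gripper_force: 59.9
```

Request:
{"method": "move_arm", "body": {"steps": [[0,0,0,0,0,-0.001,0],[0,0,0,0,0,0,0],[0,0,0,0,0,0,0]]}}

```text
clock: 6.9
eef_pos: [496.0, -316.0, 41.3]
tool_rot: [3.141, 0.001, 1.514]
force: [-4.2, 2.7, 12.7]
width: 18.5
gripper_force: 60.8
```

Request:
{"method": "move_arm", "body": {"steps": [[0,0,0,0,0,0.001,0.05],[0,0,0,0,0,0,0.05],[0,0,0,0,0,0,0.05],[0,0,0,0,0,0,0.05]]}}

```text
clock: 7.3
eef_pos: [495.9, -315.9, 40.2]
tool_rot: [-3.142, -0.0, 1.514]
force: [0.1, -0.3, 0.1]
width: 49.5
gripper_force: 0.0
```

Request:
{"method": "move_arm", "body": {"steps": [[0,0,0,0,0,0.015,0.05],[0,0,0,0,0,0.04,0.05],[0,0,0,0,0,0.045,0.05],[0,0,0,0,0,0.045,0.05],[0,0,0,0,0,0.015,0.05]]}}

```text
clock: 7.8
eef_pos: [498.3, -316.9, 206.3]
tool_rot: [3.134, 0.004, 1.514]
force: [-0.1, -0.3, -0.6]
width: 49.9
gripper_force: 0.0
```

```bash
python3 - <<'E'
from h import *
c=eyes.calibration("top");im,d=eyes.get_image("top");P=cloud(c,d);print(telemetry.read_state()["eef_pos"])
X,Y,Z=np.moveaxis(P,-1,0)
for lo,hi in((28,40),(55,70)):
    m=(np.hypot(X-496,Y+316)<40)&(Z>lo)&(Z<hi);q=P[m];print(len(q),np.median(q,0) if len(q) else 0, cv2.minEnclosingCircle(q[:,:2].astype(np.float32)) if len(q) else 0)
E
```

```text
[ 498.61901799 -317.18668636  206.8996353 ]
208 [ 494.0449201  -307.11131762   36.6509409 ] ((497.1660461425781, -314.6514892578125), 21.953710556030273)
82 [ 496.55540962 -312.68794304   65.66228439] ((497.3812255859375, -314.34002685546875), 10.072497367858887)
```

Request:
{"method": "move_arm", "body": {"steps": [[0,0,2.4,-0.00178,0.0219,0,0.04],[0,0,4.76,-0.00356,0.0437,0,0.04],[0,0,4.76,-0.00356,0.0437,0,0.04],[0,0,4.76,-0.00356,0.0437,0,0.04],[0,0,4.76,-0.00356,0.0437,0,0.04]]}}

```text
clock: 8.35
eef_pos: [479.1, -117.5, 200.4]
tool_rot: [-3.141, -0.0, 1.891]
force: [0.1, 1.0, 0.3]
width: 39.8
gripper_force: 0.0
```

Request:
{"method": "move_arm", "body": {"steps": [[0,0,4.76,-0.00356,0.0437,0,0.04],[0,0,4.76,-0.00356,0.0437,0,0.04],[0,0,4.76,-0.00356,0.0437,0,0.04],[0,0,4.76,-0.00356,0.0437,0,0.04],[0,0,4.76,-0.00356,0.0437,0,0.04]]}}

```text
clock: 8.85
eef_pos: [461.3, 100.8, 200.5]
tool_rot: [-3.141, 0.0, 2.307]
force: [0.8, 0.5, -1.0]
width: 39.8
gripper_force: 0.0
```

Request:
{"method": "move_arm", "body": {"steps": [[0,0,4.76,-0.00356,0.0437,0,0.04],[0,0,4.76,-0.00356,0.0437,0,0.04],[0,0,4.76,-0.00356,0.0437,0,0.04],[0,0,4.76,-0.00356,0.0437,0,0.04],[0,0,2.4,-0.00178,0.0219,0,0.04]]}}

```text
clock: 9.35
eef_pos: [444.6, 300.6, 200.7]
tool_rot: [3.139, -0.001, 2.685]
force: [-0.1, -0.2, 0.4]
width: 40.0
gripper_force: 0.0
```

Request:
{"method": "move_arm", "body": {"steps": [[0,0,0,0,0,0,0.04],[0,0,0,0,0,0,0.04],[0,0,0,0,0,0,0.04]]}}

```text
clock: 9.65
eef_pos: [446.2, 294.2, 200.0]
tool_rot: [-3.14, 0.001, 2.676]
force: [-0.3, -0.1, 0.6]
width: 39.8
gripper_force: 0.0
```

```bash
python3 - <<'E'
from h import *
s=telemetry.read_state();c=eyes.calibration("wrist");im,d=eyes.get_image("wrist");P=cloud(c,d);print(s["eef_pos"],s["tool_rot"],s["qpos"])
cv2.imwrite("pics/w1.png",im)
X,Y,Z=np.moveaxis(P,-1,0)
hsv=cv2.cvtColor(im,cv2.COLOR_BGR2HSV)
for k,m in(("or",(np.hypot(X-446,Y-296)<50)&(Z>93)&(Z<105)),("rest",(np.hypot(X-446,Y-296)<75)&(abs(Z-24)<4))):
    q=P[m]; print(k,len(q)); 
    if len(q): print(np.median(q,0),cv2.minAreaRect(q[:,:2].astype(np.float32)))
E
```

```text
[446.22254677 294.17749045 200.03705709] [-3.13971188e+00  5.06067463e-04  2.67564783e+00] [-0.23576308  0.56368167 -0.60281931  1.86245402  0.41825314  0.84569471
  0.05498241]
or 678
[443.50157603 299.08519647  98.24264591] ((444.4280700683594, 298.58392333984375), (15.391557693481445, 35.44657897949219), 63.80514907836914)
rest 2708
[432.13985176 303.64823825  24.54710851] ((445.1134948730469, 298.6458740234375), (44.05457305908203, 110.35648345947266), 64.09599304199219)
```

Request:
{"method": "move_arm", "body": {"steps": [[0,0,0.2,-0.0005,0.001,-0.035,0.04],[0,0,0,0,0,-0.04,0.04],[0,0,0,0,0,-0.035,0.04],[0,0,0,0,0,-0.018,0.04],[0,0,0,0,0,-0.009,0.04]]}}

```text
clock: 10.2
eef_pos: [445.1, 294.9, 61.6]
tool_rot: [-3.138, -0.001, 2.679]
force: [-0.2, -0.5, 0.8]
width: 40.0
gripper_force: 0.0
```

Request:
{"method": "move_arm", "body": {"steps": [[0,0,0,0,0,0,0.04],[0,0,0,0,0,0,0.04],[0,0,0,0,0,0,0.04]]}}

```text
clock: 10.5
eef_pos: [446.4, 297.5, 64.6]
tool_rot: [3.139, 0.001, 2.681]
force: [-0.3, -0.8, -0.4]
width: 40.2
gripper_force: 0.0
```

Request:
{"method": "move_arm", "body": {"steps": [[0,0,0,0,0,0,0],[0,0,0,0,0,0,0],[0,0,0,0,0,0,0],[0,0,0,0,0,0,0],[0,0,0,0,0,0,0]]}}

```text
clock: 11.0
eef_pos: [446.0, 297.2, 64.3]
tool_rot: [3.141, 0.001, 2.681]
force: [-0.7, -0.6, 7.0]
width: 15.2
gripper_force: 58.6
```

Request:
{"method": "move_arm", "body": {"steps": [[0,0,0,0,0,0.008,0],[0,0,0,0,0,0.015,0],[0,0,0,0,0,0.03,0],[0,0,0,0,0,0.045,0],[0,0,0,0,0,0.042,0]]}}

```text
clock: 11.5
eef_pos: [444.9, 296.9, 204.9]
tool_rot: [-3.141, -0.001, 2.682]
force: [1.0, 0.5, -1.3]
width: 15.4
gripper_force: 58.5
```

Request:
{"method": "move_arm", "body": {"steps": [[0,0,1.3,0.0087,-0.0173,0,0],[0,0,2.57,0.0175,-0.0345,0,0],[0,0,2.57,0.0175,-0.0345,0,0],[0,0,2.57,0.0175,-0.0345,0,0],[0,0,2.57,0.0175,-0.0345,0,0]]}}

```text
clock: 12.0
eef_pos: [524.5, 140.2, 203.7]
tool_rot: [-3.141, -0.0, 2.886]
force: [-0.1, -0.3, -1.2]
width: 14.9
gripper_force: 58.7
```

Request:
{"method": "move_arm", "body": {"steps": [[0,0,2.57,0.0175,-0.0345,0,0],[0,0,2.57,0.0175,-0.0345,0,0],[0,0,2.57,0.0175,-0.0345,0,0],[0,0,2.57,0.0175,-0.0345,0,0],[0,0,1.3,0.0087,-0.0173,0,0]]}}

```text
clock: 12.5
eef_pos: [603.8, -18.5, 203.0]
tool_rot: [-3.139, -0.0, 3.082]
force: [-0.3, 0.1, -1.2]
width: 15.2
gripper_force: 58.6
```

Request:
{"method": "move_arm", "body": {"steps": [[0,0,0,0,0,-0.02,0],[0,0,0,0,0,-0.02,0],[0,0,0,0,0,0,0],[0,0,0,0,0,0,0],[0,0,0,0,0,0,0]]}}

```text
clock: 13.0
eef_pos: [603.6, -13.1, 164.5]
tool_rot: [3.141, 0.002, 3.086]
force: [-0.9, 0.3, -1.2]
width: 15.4
gripper_force: 58.7
```

```bash
python3 - <<'E'
from h import *
s=telemetry.read_state();print(s["eef_pos"],np.degrees(s["tool_rot"]),s["force"],s["qpos"])
for n in("wrist","scene"):
    c=eyes.calibration(n);im,d=eyes.get_image(n);P=cloud(c,d);np.save(n+"2.npy",P)
    if n=="scene": im=cv2.resize(im[120:300,150:350],None,fx=3,fy=3)
    cv2.imwrite(f"pics/{n}2.png",im)
E
```

```text
[603.57371248 -13.07721227 164.52785982] [1.79976977e+02 9.88813794e-02 1.76812297e+02] [-0.88993456  0.31764761 -1.16261076] [ 0.39203366  0.72753002 -0.69475513  1.708015    0.56691999  0.91530342
  0.98115163]
```

View pics/wrist2.png

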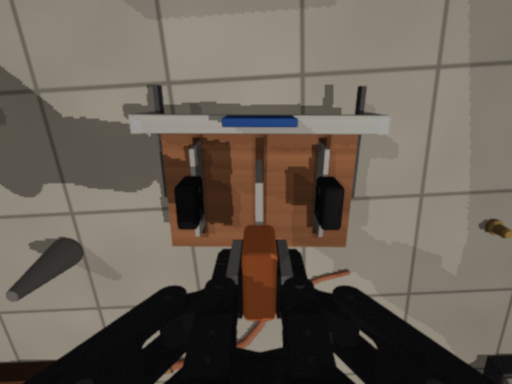

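View pics/scene2.png

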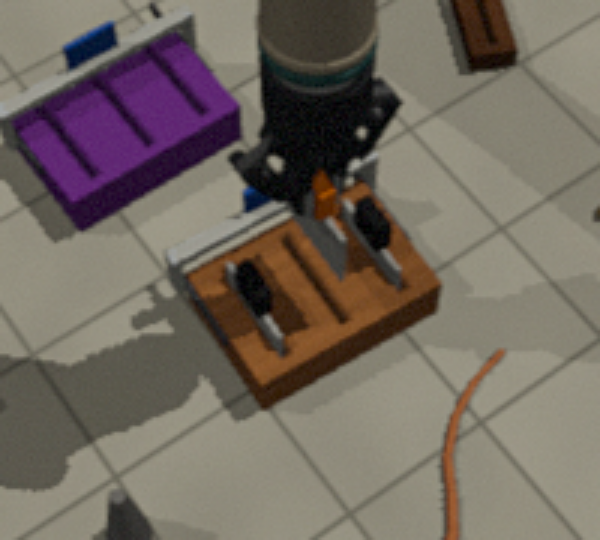

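The wrist picture shows the handle held at (258,270), with the blade in line with the middle slot at (260,150). The scene crop shows the scraper clear above the rack. Now I'll check the alignment in numbers.

```bash
python3 - <<'E'
from h import *
for n in("wrist","scene"):
    P=np.load(n+"2.npy");X,Y,Z=np.moveaxis(P,-1,0)
    u=np.array([np.cos(np.radians(-3.4)),np.sin(np.radians(-3.4))]);v=np.array([-u[1],u[0]])
    D=P[...,:2]-np.array([603.2,-13.3]);a=D@u;b=D@v
    def rep(k,m):
        q=P[m]
        if len(q)<4: print(n,k,len(q));return
        r=cv2.minAreaRect(np.stack([a[m],b[m]],1).astype(np.float32))
        print(n,k,len(q),"mean",a[m].mean().round(1),b[m].mean().round(1),q[:,2].mean().round(1),"rect",np.round(r[0],1),np.round(r[1],1),round(r[2],1), "b pct",np.percentile(b[m],[5,50,95]).round(1))
    rep("L",(abs(a)<30)&(abs(b-56)<15)&(abs(Z-102)<6))
    rep("R",(abs(a)<30)&(abs(b+56)<15)&(abs(Z-102)<6))
    rep("orange",(abs(a)<30)&(abs(b)<10)&(Z>190)&(Z<202))
    rep("blade",(abs(a)<48)&(abs(b)<12)&(Z>108)&(Z<160))
    rep("slot",(a>-45)&(a<45)&(abs(b)<10)&(Z<44)&(Z>3))
E
```

```text
wrist L 966 mean -3.0 56.6 101.8 rect [-1.8 57.5] [16.3 35.7] 89.6 b pct [49.8 56.5 64.1]
wrist R 970 mean -3.2 -53.2 101.9 rect [ -1.9 -54.1] [16.2 35.3] 90.0 b pct [-60.7 -53.2 -46.4]
wrist orange 2794 mean -4.7 1.2 198.0 rect [-1.8 -0. ] [20. 36.] 89.7 b pct [-6.8  1.1  8.9]
wrist blade 138 mean -40.7 1.3 137.6 rect [-40.7   1.3] [4.  0.7] 88.6 b pct [-0.5  1.3  3.1]
wrist slot 236 mean -23.7 2.7 14.2 rect [-8.7  1.9] [68.2  7.3] 0.4 b pct [-1.8  3.3  5.5]
scene L 92 mean 1.3 55.5 101.5 rect [-0.1 55.5] [37.1 17. ] 4.2 b pct [48.5 55.5 62.6]
scene R 105 mean 0.1 -56.2 101.6 rect [ -0.5 -55.4] [35.5 17.7] 1.5 b pct [-63.  -56.6 -48.8]
scene orange 67 mean 9.4 1.6 197.5 rect [8.1 4.4] [16.8 25.9] 47.2 b pct [-6.7  1.7  8.9]
scene blade 161 mean 14.8 -0.9 131.1 rect [-0.7 -1.1] [81.6  5.1] 2.8 b pct [-1.8 -1.1  0.8]
scene slot 75 mean -1.5 4.8 33.6 rect [-0.4  5.9] [ 4.8 85.4] 89.5 b pct [3.8 4.8 5.8]
```

Request:
{"method": "move_arm", "body": {"steps": [[0,0,0,0,0.0004,-0.02,0],[0,0,0,0,0,-0.02,0],[0,0,0,0,0,-0.01,0],[0,0,0,0,0,0,0],[0,0,0,0,0,0,0]]}}

```text
clock: 13.6
eef_pos: [603.4, -12.8, 114.0]
tool_rot: [3.141, 0.001, 3.086]
force: [0.7, 0.3, -1.1]
width: 15.5
gripper_force: 58.7
```

Request:
{"method": "move_arm", "body": {"steps": [[0,0,0,0,0,-0.004,0],[0,0,0,0,0,-0.004,0],[0,0,0,0,0,-0.004,0],[0,0,0,0,0,-0.004,0],[0,0,0,0,0,0,0]]}}

```text
clock: 14.1
eef_pos: [602.5, -13.3, 96.6]
tool_rot: [-3.141, -0.001, 3.085]
force: [-0.6, -0.8, -1.7]
width: 14.8
gripper_force: 58.7
```

Inside the slot with no contact force, so I continue down.

Request:
{"method": "move_arm", "body": {"steps": [[0,0,0,0,0,-0.006,0],[0,0,0,0,0,-0.006,0],[0,0,0,0,0,-0.006,0],[0,0,0,0,0,-0.005,0],[0,0,0,0,0,0,0]]}}

```text
clock: 14.6
eef_pos: [602.3, -13.3, 73.3]
tool_rot: [-3.141, -0.002, 3.086]
force: [-0.3, 0.1, -2.5]
width: 15.3
gripper_force: 58.7
```

Request:
{"method": "move_arm", "body": {"steps": [[0,0,0,0,0,-0.003,0],[0,0,0,0,0,-0.002,0],[0,0,0,0,0,0,0],[0,0,0,0,0,0,0]]}}

```text
clock: 15.0
eef_pos: [603.0, -13.1, 69.4]
tool_rot: [3.142, 0.0, 3.086]
force: [-0.4, -0.1, -1.4]
width: 15.3
gripper_force: 58.7
```

Request:
{"method": "move_arm", "body": {"steps": [[0,0,0,0,0,-0.001,0],[0,0,0,0,0,-0.001,0],[0,0,0,0,0,0,0],[0,0,0,0,0,0,0]]}}

```text
clock: 15.4
eef_pos: [603.2, -13.1, 68.3]
tool_rot: [-3.141, 0.001, 3.085]
force: [-1.5, -0.1, 5.2]
width: 15.2
gripper_force: 59.7
```

Request:
{"method": "move_arm", "body": {"steps": [[0,0,0,0,0,-0.001,0],[0,0,0,0,0,0,0],[0,0,0,0,0,0,0]]}}

```text
clock: 15.7
eef_pos: [603.2, -13.0, 68.3]
tool_rot: [-3.141, 0.001, 3.085]
force: [-3.1, -0.9, 12.4]
width: 15.4
gripper_force: 60.8
```

Request:
{"method": "move_arm", "body": {"steps": [[0,0,0,0,0,0.001,0.034],[0,0,0,0,0,0,0.034],[0,0,0,0,0,0,0.034],[0,0,0,0,0,0,0.034]]}}

```text
clock: 16.1
eef_pos: [602.8, -13.2, 67.1]
tool_rot: [3.142, -0.0, 3.085]
force: [0.3, -1.2, 0.3]
width: 34.0
gripper_force: 0.0
```

Request:
{"method": "move_arm", "body": {"steps": [[0,0,0,0,0,0.01,0.034],[0,0,0,0,0,0.025,0.034],[0,0,0,0,0,0.035,0.034],[0,0,0,0,0,0.03,0.034],[0,0,0,0,0,0.015,0.034]]}}

```text
clock: 16.6
eef_pos: [604.3, -12.6, 185.6]
tool_rot: [3.141, 0.004, 3.086]
force: [-0.3, 0.2, -0.0]
width: 34.2
gripper_force: 0.0
```

Request:
{"method": "move_arm", "body": {"steps": [[0,0,0,-0.02,0.0012,0,0],[0,0,0,-0.04,0.0024,0,0],[0,0,0,-0.04,0.0024,0,0],[0,0,0,-0.018,0.001,0,0],[0,0,0,0,0,0,0]]}}

```text
clock: 17.1
eef_pos: [481.8, -6.6, 182.2]
tool_rot: [-3.14, -0.003, 3.087]
force: [1.1, 0.3, 0.7]
width: 0.2
gripper_force: 0.0
```

```bash
python3 - <<'E'
from h import *
s=telemetry.read_state();print(s["eef_pos"],s["width"])
n="scene"
c=eyes.calibration(n);im,d=eyes.get_image(n);P=cloud(c,d)
cv2.imwrite("pics/s3.png",cv2.resize(im[120:300,150:350],None,fx=3,fy=3))
u=np.array([np.cos(np.radians(-3.4)),np.sin(np.radians(-3.4))]);v=np.array([-u[1],u[0]])
D=P[...,:2]-np.array([603.2,-13.3]);a=D@u;b=D@v;Z=P[...,2]
for k,b0 in(("L",56),("M",0),("R",-56)):
    m=(abs(a)<30)&(abs(b-b0)<15)&(Z>92)&(Z<125);print(k,m.sum(),a[m].mean(),b[m].mean(),np.percentile(Z[m],[50,90]))
E
```

```text
[481.77269183  -6.59352784 182.20177676] 0.23661256139798725
L 103 0.8715824130312004 54.97658480079003 [101.59957204 104.16277999]
M 111 1.2739141186882579 -0.39865759944974394 [101.69527306 104.07943256]
R 112 0.8965756390179273 -56.33926048808779 [101.43554382 104.31945175]
```

View pics/s3.png

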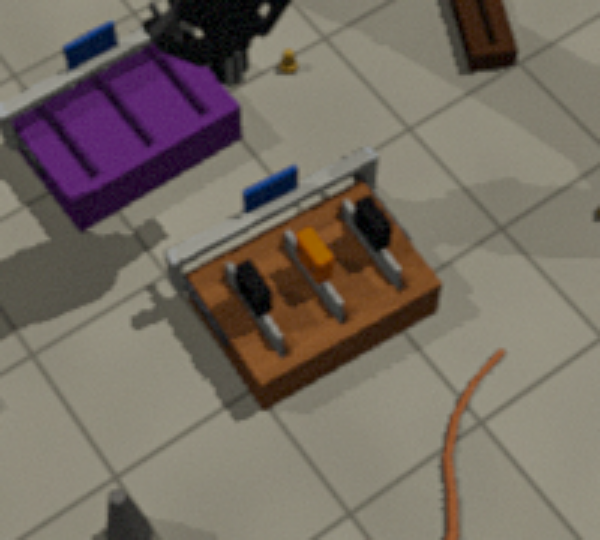

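The picture shows the orange scraper seated at (315,255), level with both black ones. The keeper is still out, with its tab at (270,188). Next I push the keeper in.

Request:
{"method": "move_arm", "body": {"steps": [[0,0,0,0,0,-0.02,0],[0,0,0,0,0,-0.035,0],[0,0,0,0,0,-0.025,0],[0,0,0,0,0,-0.01,0],[0,0,0,0,0,0,0]]}}

```text
clock: 17.65
eef_pos: [485.2, -6.0, 91.2]
tool_rot: [3.141, -0.002, 3.086]
force: [-0.7, -0.1, 0.5]
width: 0.2
gripper_force: 0.0
```

Request:
{"method": "move_arm", "body": {"steps": [[0,0,0,0.01,-0.0006,0,0],[0,0,0,0.008,-0.0005,0,0],[0,0,0,0.006,-0.0004,0,0],[0,0,0,0.006,-0.0004,0,0],[0,0,0,0.004,-0.0002,0,0]]}}

```text
clock: 18.15
eef_pos: [519.9, -8.4, 92.7]
tool_rot: [3.141, 0.001, 3.085]
force: [0.7, 1.1, 0.5]
width: -0.2
gripper_force: 0.0
```

Request:
{"method": "move_arm", "body": {"steps": [[0,0,0,0.006,-0.0004,0,0],[0,0,0,0.006,-0.0004,0,0],[0,0,0,0.006,-0.0004,0,0],[0,0,0,0.004,-0.0002,0,0],[0,0,0,0,0,0,0]]}}

```text
clock: 18.65
eef_pos: [541.8, -9.7, 92.2]
tool_rot: [3.141, 0.001, 3.085]
force: [0.1, 0.2, -0.1]
width: -0.3
gripper_force: 0.0
```

Request:
{"method": "move_arm", "body": {"steps": [[0,0,0,0.004,-0.0002,0,0],[0,0,0,0.003,-0.0002,0,0],[0,0,0,0,0,0,0]]}}

```text
clock: 18.95
eef_pos: [548.4, -10.1, 92.3]
tool_rot: [3.141, 0.001, 3.085]
force: [-1.0, -0.9, -0.7]
width: 0.1
gripper_force: 0.3
```

Request:
{"method": "move_arm", "body": {"steps": [[0,0,0,0.002,-0.0001,0,0],[0,0,0,0.001,0,0,0],[0,0,0,0,0,0,0]]}}

```text
clock: 19.25
eef_pos: [549.3, -10.2, 92.1]
tool_rot: [-3.141, -0.003, 3.086]
force: [-5.7, 0.4, 3.6]
width: -0.2
gripper_force: 2.7
```

Request:
{"method": "move_arm", "body": {"steps": [[0,0,0,0.001,0,0,0],[0,0,0,0.001,0,0,0],[0,0,0,0,0,0,0]]}}

```text
clock: 19.55
eef_pos: [549.3, -10.2, 92.0]
tool_rot: [-3.14, -0.007, 3.086]
force: [-9.4, 1.6, 6.6]
width: 0.2
gripper_force: 4.9
```

Request:
{"method": "move_arm", "body": {"steps": [[0,0,0,-0.01,0.0006,0,0],[0,0,0,-0.025,0.0015,0,0],[0,0,0,-0.03,0.0017,0,0],[0,0,0,0,0,0.03,0],[0,0,0,0,0,0.04,0]]}}

```text
clock: 20.05
eef_pos: [486.4, -6.3, 162.1]
tool_rot: [-3.142, -0.003, 3.087]
force: [1.1, -0.3, -0.0]
width: 0.1
gripper_force: 0.0
```

```bash
python3 - <<'E'
from h import *
s=telemetry.read_state();print(s["eef_pos"])
n="scene"
c=eyes.calibration(n);im,d=eyes.get_image(n);P=cloud(c,d)
cv2.imwrite("pics/s4.png",cv2.resize(im[100:320,90:370],None,fx=2.5,fy=2.5))
u=np.array([np.cos(np.radians(-3.4)),np.sin(np.radians(-3.4))]);v=np.array([-u[1],u[0]])
D=P[...,:2]-np.array([603.2,-13.3]);a=D@u;b=D@v;Z=P[...,2]
m=(a<-25)&(a>-90)&(abs(b)<40)&(Z>104)&(Z<118);print("tab",m.sum(),cv2.minAreaRect(np.stack([a[m],b[m]],1).astype(np.float32)))
m=(a<-20)&(a>-90)&(abs(b)<95)&(abs(Z-82)<3);print("bar",m.sum(),np.percentile(a[m],[3,50,97]))
for k,b0 in(("L",56),("M",0),("R",-56)):
    m=(abs(a)<30)&(abs(b-b0)<15)&(Z>92)&(Z<125);print(k,m.sum(),a[m].mean(),b[m].mean(),np.percentile(Z[m],[50,90]))
E
```

```text
[486.38682271  -6.34384899 162.06016614]
tab 75 ((-39.982765197753906, 0.8170738220214844), (9.59875774383545, 49.43117904663086), 1.1150851249694824)
bar 362 [-42.93027375 -34.74718236 -28.63049104]
L 105 1.158204068982983 55.05092659955425 [101.20990963 104.25515749]
M 108 1.2922890202685677 -0.5284829316402017 [101.69844984 104.18549544]
R 113 0.8992789353112209 -56.47896549491221 [102.01549032 103.99098225]
```

View pics/s4.png

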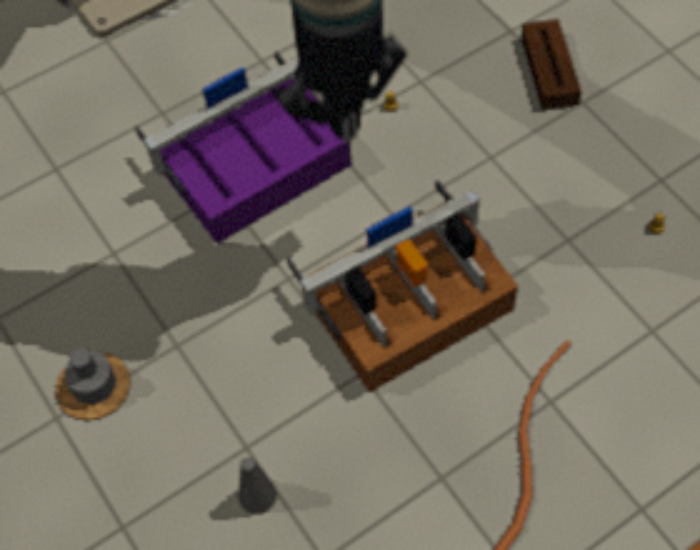

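The picture shows the keeper in over the shoulders (tab at 390,225), three scrapers level in the rack, and the weight upright on the pad (92,380). The cone, nipples and bocal are still in place.

```bash
python3 -c "
from cell import ctrl
print(ctrl.finish_job())"
```

```text
the job is handed in; nothing more can be done
None
```

The job is handed in after about 20 s of robot time: the weight stands upright within about 2 mm of the pad's middle, the orange scraper is fully home in the middle slot, and the keeper is pushed in to its stop. The final picture shows both black scrapers, the cone, the nipples and the bocal undisturbed.

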